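Set and lock the length stop of the profile rail

TASK

Set the length stop on the measuring rail to the sample tube lying in it: push the stop along with a fingertip until the tube sits between the end block and the stop with no gap at either end, then tighten the stop's black wing screw fully, clockwise seen from above, by repeated fingertip strokes against its wings. Only push: do not pinch the wings or lift the tube, and leave the other things on the bench where they are.

Things in the scene. Friction and masses are not known exactly. Their poses are not given: they have to be found in the camera images.
- rail: Aluminium measuring rail, 600 mm long, fixed. Origin: mid-length, on the bench, under the line of the wing screw. y along the rail (end block at +y), z up, x away from the robot. Base plate 12 mm thick, x -48 to +52 mm; upright fence at the back: face at x +44, 8 mm thick, top 70 mm above the bench, so a finger at wing height cannot circle the screw: work it from the open -x side.
- rail_end_face (a point): Point on the inner face (looking to -y) of the dark end block, 260 mm from the rail's origin towards +y, 32 mm above the bench; rail axes. Block 74 mm across, top 62 mm above the bench.
- profile: Sample: loose square aluminium tube, 40 x 40 x 180 mm, about 0.18 kg, on the base plate along the fence. Origin: centre of its underside, 12 mm above the bench; y along the tube, towards the end block. Starts 7 to 30 mm short of the end block; slides easily.
- profile_fixed_end (a point): Centre of the tube's end that faces the end block (tube axes).
- profile_free_end (a point): Centre of the tube's end that faces the stop (tube axes).
- stop (a joint): Length stop: aluminium carriage on the rail, 72 mm across, 100 mm along, top 44 mm above the bench; captive. Value in m, grows to the rail's -y (away from the tube); 0 = stop, tube and end block all touching; starts 0.06 to 0.13. Screw loose: slides at about 4 N, 6 N with the tube before it, and stays where left. Screw tight: holds over 25 N.
- stop_contact_face (a point): Point on the stop's steel contact plate that meets the tube (side facing +y), 32 mm above the bench; rail axes.
- stop_push_face (a point): Centre of the stop's flat rear end (facing -y, away from the tube), where it is pushed: 72 mm wide, 12 to 44 mm above the bench; this point is 30 mm above the bench. Rail axes.
- wing_screw (a joint): Black wing screw, upright on the middle of the stop. Rad: 0 = fully tight (hard stop; wings in line with the rail), larger = unscrewed that far, anticlockwise from above; starts 6.0 to 9.8. Tighten clockwise from above: the value falls. Friction 0.03 N m, 0.05 in the last radian; stays where left; sinks 2.5 mm a turn.
- wing_hub (a point): On the screw axis at mid-height of the wings: 66 mm above the bench when tight, up to 4 mm higher loose. x along one wing, z up; turns with the screw. Hub 23 mm across; two equal wings reach 33 mm from the axis, 8 mm thick, 11 mm below to 11 mm above this point. Steel washer under the hub: top 47 mm above the bench.
- wing_tip (a point): Outer end of one wing, 33 mm from the axis (the other wing is its mirror image); axes as for wing_hub.
- wing_push_faces: The two flat wing faces that are pushed to turn the screw clockwise: on the +y side of the wing along wing_hub's +x, on the -y side of the other. 21 x 17 mm, 10.5 to 31.5 mm from the axis. Origin on the axis, 19.5 mm below wing_hub.
- wing_back_faces: The two opposite wing faces (pushed to loosen). Fingers on these and on wing_push_faces at once are a pinch. Origin and axes as for wing_push_faces.
- offcut: Square aluminium offcut, 30 x 30 x 75 mm, on the bench in front of the rail; not part of the job, to be left where it is. Origin: centre of its underside.
- tape_measure: Grey tape measure, 62 x 66 x 36 mm, on the bench in front of the rail; not part of the job, to be left where it is. Origin: centre of its underside.
- marker: Marker pen, 122 mm long, 14 mm thick, behind the fence; not part of the job, to be left where it is. Origin: centre of its underside.
- packing_tape: Roll of packing tape lying flat, 110 mm across, 48 mm high, behind the fence; not part of the job, to be left where it is. Origin: centre of its underside.
- angle_bracket: Steel angle bracket, 40 x 60 x 40 mm, behind the fence; not part of the job, to be left where it is. Origin: centre of its underside.
- carton: Small closed carton, 100 x 140 x 65 mm, behind the fence; not part of the job, to be left where it is. Origin: centre of its underside.
- bolt_tray: Grey open tray of bolts, 95 x 130 x 51 mm, behind the fence; not part of the job, to be left where it is. Origin: centre of its underside.
Mind the look-alikes: they are no part of the job. What is meant by the profile is not brown, and is the smaller of those in its own colour.

How it is judged:
By the outcome, as a careful person would: the job done as asked, in the order asked, and still so for the second after the job is handed in, with the robot touching nothing.
It also fails if it takes over 70 s, if anything falls off the work surface, if the arm or the gripper's body presses on something with over 40 N, if the wrist force passes 120 N, or if a joint passes its speed limit or range.

ROBOT

A 6-joint arm with a two-finger parallel gripper is mounted at the origin on the work surface. World frame = base frame: x ahead of the robot, y to its left, z up, the work surface at z = 0. Lengths are in m, angles in rad, forces in N, time in s.
With the tool pointing down it reaches from about 0.425 to 0.95 m from the base axis. Payload 3.5 kg.
Tool frame: the origin (TCP) lies between the finger pads; the fingertips stand 14 mm ahead of it and the grasp point (between the pads) lies 5 mm behind it (ctrl.tip_extent is the distance from the TCP to the fingertips, in m); x points along the fingers, z is the direction in which the jaws open and shut, and the axes are right-handed (so a half turn about x gives the same grasp; the last joint's range is limited). The gripper opens to 85 mm and grips with 20 to 120 N. Pads are 22 mm wide; open, the fingers measure 114 mm over their backs; the gripper's body (76 mm by 85 mm) begins 54 mm behind the grasp point. The pads swing forward as they close: fully open they stand 13 mm farther back than shut.
Start: joints at [0.965, 0.286, 1.577, -0, 1.279, -0.15], TCP at [0.297, 0.606, 0.245] pointing down, gripper open.
Joint ranges: [-2.77, 2.77], [-0.9, 2.22], [0.21, 2.48], [-1.53, 4.67], [0.24, 2.81], [-2.84, 2.84]. Speed limits (rad/s): [2.79, 2.79, 3.14, 3.14, 3.14, 3.14].

INTERFACE

Orientations are given as a unit quaternion [x, y, z, w].
In Python, from plant import ctrl gives the robot as it stands.
- The arm moves only by the tool move_arm, never from a script. Its argument "commands" is one flat list of numbers, 4 for each row, row after row: the shift along the tool's x, y, z in units of 25 mm (1.0 is 25 mm), then the turn about the tool's x in units of 5 degrees (1.0 is 5 degrees). A call has 1 to 20 rows; each row shifts and turns the commanded pose from where the row before left it, along the tool's axes as they then stand; what a row does not reach is not made up. A row lasts 1/8 s, in which the tool goes at most 62.5 mm and 10.7 degrees, less where a joint would pass 70% of its speed; a pose out of reach is approached as far as the arm can. A call is refused whole if a number of a shift passes 1 or a number of a turn 1, either way. A call with a gripper value outside its range is refused whole. "jaw" is the finger opening in mm, from 0 to 85.4, set as the call begins (left out, the last holds). The fingers move at their own pace and stop on an object; "force" is the grip in N (left out, the last holds). Time passes only in rows, so rows that do not move let the fingers close. It gives the time, the measured TCP pose, the force and the opening at its end, in the units of the state.
- ctrl.get_state(): the state, without advancing time (a new reading comes with each control period).
- ctrl.read_camera(name): name is "side" or "top" or "wrist"; returns the picture (400x640x3 uint8, red, green, blue); there is no depth.
- ctrl.get_calibration(name): a dict with "camera_matrix" (3x3 intrinsics, pixels), "k1" (the pictures are not rectified: a ray, as slopes to the right and down, at radius r is drawn at 1 + k1 r^2 times it, then the intrinsics apply), "camera_from_world" (4x4, takes a point from world to camera coordinates); the wrist camera has in their place "mount" (4x4, takes a point from camera to tool coordinates, whose origin is the TCP and whose axes are the tool frame's). Camera axes: x right, y down, z forward; pixel columns grow to the right and rows downward; lengths in m; the calibration is good to about 2 mm. A picture is of the moment at which its call begins: read the wrist's pose just before it. get_calibration takes no time and is no camera call.
- ctrl.sign_off(): hands the job in, once; it reports no verdict.
The state is a dict: "time": time; "qpos": joint angles; "dq": joint speeds; "joint_efforts": joint torques, N m; "eef_pos": TCP position; "tcp_rot": TCP orientation; "contact_force": force on the tool from outside, world axes, zero at the start; "wrist_torque": the same for the moment, N m; "opening": opening from 0.0 (shut) to 1.0 (fully open).
Only numpy, scipy, OpenCV 4.12 (cv2) and the standard library are available. Lean on these libraries where they do the work, as an engineer would, in place of code of your own. Each camera call takes 0.05 s, during which the arm holds its last target.

## Working session

There is one attempt and no reset: what is moved stays moved. The work goes in short steps, Python scripts to look and compute and a tool call to move; the robot and the scene stay as the last step left them, time stands still between calls to the robot, and variables do not carry over. Pictures are saved under pics/ and viewed, and the job is handed in when it is done.

Besides the shell and the picture viewer there is one more tool, called by a JSON object that holds its "method" and its "body", one argument or row to a line. move_arm: Moves the arm, as the interface text tells. Its arguments: {"type":"object","properties":{"commands":{"type":"array"},"jaw":{"type":"number"},"force":{"type":"number"}},"required":["commands"]}

```bash
ls; mkdir -p pics; python3 - <<'E'
from plant import ctrl
import cv2,numpy as np
np.set_printoptions(precision=4,suppress=True)
print(ctrl.get_state())
for n in ("side","top","wrist"):
    im=ctrl.read_camera(n); cv2.imwrite(f"pics/{n}0.png",im[:,:,::-1]); print(n,ctrl.get_calibration(n))
print(ctrl.tip_extent)
E
```

```text
pics
{'time': 0.0, 'qpos': array([ 0.965 ,  0.2872,  1.5782, -0.    ,  1.2786, -0.15  ]), 'dq': array([-0.0011, -0.0002, -0.001 ,  0.    ,  0.0002,  0.0001]), 'joint_efforts': array([  0.0006, -40.5975, -29.2633,  -0.0002,   0.0059,  -0.    ]), 'eef_pos': array([0.2967, 0.6056, 0.2439]), 'tcp_rot': array([-0.3745,  0.6008,  0.3738,  0.5992]), 'contact_force': array([-0.0972, -0.3962, -0.5055]), 'wrist_torque': array([ 0.0728, -0.026 ,  0.0052]), 'opening': 0.9963404677667006}
side {'camera_matrix': array([[501.6457,   0.    , 315.4719],
       [  0.    , 501.6457, 208.5061],
       [  0.    ,   0.    ,   1.    ]]), 'k1': -0.0048728965332962655, 'camera_from_world': array([[ 0.7195, -0.6942, -0.0189, -0.378 ],
       [-0.5296, -0.5309, -0.6616,  0.3379],
       [ 0.4493,  0.4861, -0.7496,  0.9252],
       [ 0.    ,  0.    ,  0.    ,  1.    ]])}
top {'camera_matrix': array([[379.1765,   0.    , 316.1557],
       [  0.    , 379.1765, 206.2555],
       [  0.    ,   0.    ,   1.    ]]), 'k1': -0.007522157851658182, 'camera_from_world': array([[ 0.0173, -0.9998,  0.0138,  0.0088],
       [-0.9977, -0.0182, -0.0651,  0.5279],
       [ 0.0653, -0.0126, -0.9978,  1.0722],
       [ 0.    ,  0.    ,  0.    ,  1.    ]])}
wrist {'camera_matrix': array([[280.5273,   0.    , 318.6862],
       [  0.    , 280.5273, 198.7599],
       [  0.    ,   0.    ,   1.    ]]), 'k1': 0.0013431086333897148, 'mount': array([[ 0.0005, -0.2976,  0.9547, -0.1285],
       [-0.    , -0.9547, -0.2976,  0.0763],
       [ 1.    ,  0.0002, -0.0005, -0.0004],
       [ 0.    ,  0.    ,  0.    ,  1.    ]])}
0.014
```

View pics/side0.png

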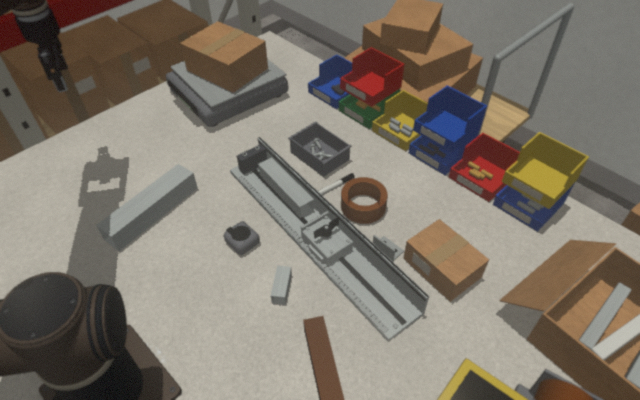

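View pics/top0.png

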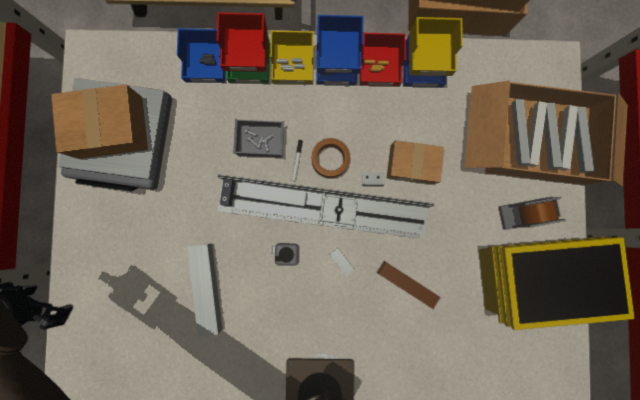

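View pics/wrist0.png

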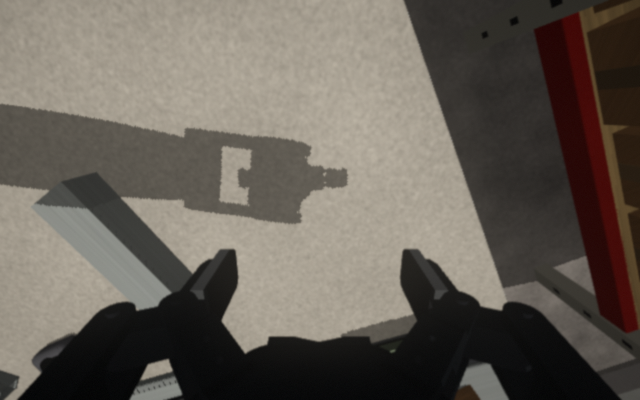

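```bash
cat > h.py <<'E'
import cv2,numpy as np
from plant import ctrl
np.set_printoptions(precision=4,suppress=True)
def proj(n,P):
    c=ctrl.get_calibration(n);T=c["camera_from_world"];P=np.atleast_2d(P)
    q=P@T[:3,:3].T+T[:3,3];s=q[:,:2]/q[:,2:];r2=(s**2).sum(1,keepdims=True)
    s=s*(1+c["k1"]*r2);K=c["camera_matrix"]
    return s*[K[0,0],K[1,1]]+K[:2,2]
def unproj(n,uv,z):
    c=ctrl.get_calibration(n);T=c["camera_from_world"];K=c["camera_matrix"]
    uv=np.atleast_2d(uv).astype(float)
    d=(uv-K[:2,2])/[K[0,0],K[1,1]];s=d.copy()
    for _ in range(5): s=d/(1+c["k1"]*(s**2).sum(1,keepdims=True))
    R=T[:3,:3];o=-R.T@T[:3,3];v=np.c_[s,np.ones(len(s))]@R
    return o+v*((z-o[2])/v[:,2:])
def crop(n,x0,y0,x1,y1,f,name):
    im=ctrl.read_camera(n)[y0:y1,x0:x1,::-1]
    cv2.imwrite("pics/"+name,cv2.resize(im,None,fx=f,fy=f,interpolation=cv2.INTER_CUBIC))
E
python3 - <<'E'
import cv2
a=cv2.imread("pics/top0.png")[165:245,210:440];cv2.imwrite("pics/t1.png",cv2.resize(a,None,fx=3.4,fy=3.4,interpolation=cv2.INTER_CUBIC))
a=cv2.imread("pics/side0.png")[130:345,220:440];cv2.imwrite("pics/s1.png",cv2.resize(a,None,fx=2.7,fy=2.7,interpolation=cv2.INTER_CUBIC))
E
```

```text
(no output)
```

View pics/t1.png

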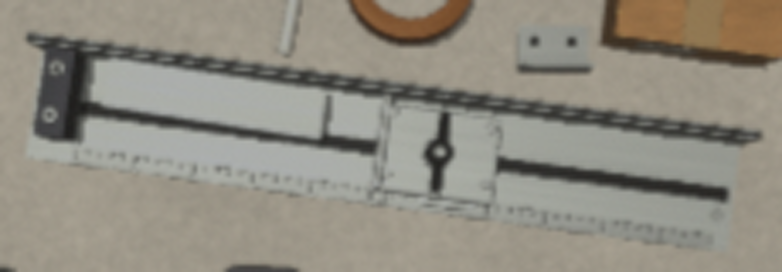

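View pics/s1.png

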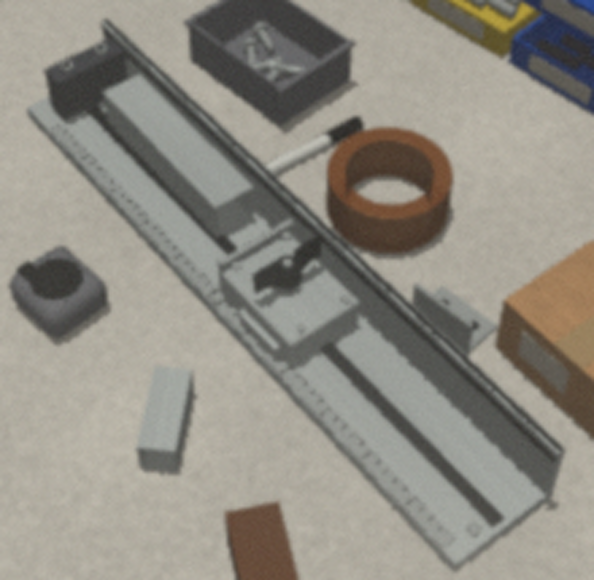

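```bash
python3 - <<'E'
from h import *
from scipy.optimize import least_squares
T=lambda u,v:(210+u/3.4-.35,165+v/3.4-.35)
S=lambda u,v:(220+u/2.7-.3,130+v/2.7-.3)
obs=[("top",(-.048,.3,.012),T(25,157)),("top",(-.048,-.3,.012),T(728,248)),("top",(.052,.3,.07),T(28,33)),("top",(.052,-.3,.07),T(762,131)),
("side",(-.048,.3,.012),S(28,112)),("side",(-.048,-.3,.012),S(457,567)),("side",(.052,-.3,.07),S(563,452)),("side",(.052,.3,.07),S(107,20))]
def W(p,P):
    c,s=np.cos(p[2]),np.sin(p[2]);P=np.array(P)
    return np.array([p[0]+c*P[0]-s*P[1],p[1]+s*P[0]+c*P[1],P[2]])
for sel in (("top",),("side",),("top","side")):
    f=lambda p:np.concatenate([proj(n,W(p,P))[0]-o for n,P,o in obs if n in sel])
    r=least_squares(f,[.6,0,0]);print(sel,r.x,r.fun.round(1))
p=r.x
# screw + stop
for uv,z in ((T(439,152),.079),):
    w=unproj("top",uv,z)[0];print("screw",w)
    d=w[:2]-p[:2];c,s=np.cos(p[2]),np.sin(p[2]);print("rail",d@[c,s],d@[-s,c])
w=unproj("side",S(290,268),.079)[0];d=w[:2]-p[:2];print("rail side",w,d@[c,s],d@[-s,c])
for nm,uv,z in (("tube free",T(326,118),.052),("tube free side",S(238,196),.052),("tube back",T(92,75),.052),("stop +y top",T(383,150),.044),("stop -y",T(498,155),.044),("block face",T(76,95),.062)):
    w=unproj("side" if "side" in nm else "top",uv,z)[0];d=w[:2]-p[:2];print(nm,w,d@[c,s],d@[-s,c])
E
```

```text
('top',) [ 0.5225 -0.0011 -0.1131] [ 0.2  0.3  0.   0.7 -0.5 -0.4  0.3 -0.6]
('side',) [ 0.52   -0.0023 -0.1177] [-0.9 -1.  -0.7  0.6  1.2 -0.2  0.1 -0.2]
('top', 'side') [ 0.5211 -0.0017 -0.1162] [ 0.4  0.5  0.1  1.6 -0.2 -0.2  0.5  0.2 -0.9 -1.3 -0.3 -0.   1.4 -0.9
  0.1 -0.4]
screw [ 0.5163 -0.0424  0.079 ]
rail -3.4030825451695215e-05 -0.04101002915511679
rail side [ 0.5105 -0.0533  0.079 ] -0.004536216679442809 -0.05248081185377086
tube free [0.5441 0.0485 0.052 ] 0.017003600853010004 0.05258099343125436
tube free side [0.5503 0.0498 0.052 ] 0.023058584758482593 0.054519632558241674
tube back [0.5758 0.2407 0.052 ] 0.026291256222808132 0.2471154683979108
stop +y top [0.5191 0.0012 0.044 ] -0.0022579509708271386 0.00268653767117656
stop -y [ 0.5167 -0.0937  0.044 ] 0.006354122218143671 -0.09189292082464319
block face [0.5582 0.2511 0.062 ] 0.007542347229668732 0.255436370365553
```

```bash
cat >> h.py <<'E'
from scipy.spatial.transform import Rotation as R
RAIL=np.array([0.5215,-0.0014,-0.115])
def st(tgt=None,yaw=None):
    s=ctrl.get_state();M=R.from_quat(s["tcp_rot"]).as_matrix();p=s["eef_pos"]
    c,sn=np.cos(RAIL[2]),np.sin(RAIL[2]);Rr=np.array([[c,-sn],[sn,c]])
    d=Rr.T@(p[:2]-RAIL[:2]);zr=M[:2,2]@Rr
    print("t",round(s["time"],2),"tcp",p,"rail mm",(d*1e3).round(1),"tipz",round((p[2]-.014)*1e3,1),"toolz in rail deg",np.degrees(np.arctan2(zr[1],zr[0])).round(2),"F rail",(s["contact_force"][:2]@Rr).round(2),s["contact_force"][2].round(2),"op",round(s["opening"],3))
    print("tool axes in rail: x",M[:,0].round(3),"y",(M[:2,1]@Rr).round(3),"z",zr.round(3))
    if tgt is not None:
        w=RAIL[:2]+Rr@(np.array(tgt[:2])/1e3);w=np.r_[w,tgt[2]/1e3+.014]
        print("units to go (tool xyz now)",(M.T@(w-p)/.025).round(2))
E
python3 -c "
from h import *
st((0,-150,120))"
```

```text
t 0.15 tcp [0.2968 0.6057 0.2442] rail mm [-292.9  577.3] tipz 230.2 toolz in rail deg 70.47 F rail [ 0.39 -0.22] -0.31 op 1.004
tool axes in rail: x [-0.001 -0.002 -1.   ] y [-0.942  0.334] z [0.334 0.942]
units to go (tool xyz now) [  4.45 -20.77 -23.5 ]
```

{"method": "move_arm", "body": {
  "commands": [0,-1,0,-1,0,-1,0,-1,0,-1,0,-1,0,-1,0,-0.9,0,-1,-1,0,0,-1,-1,0,0,-1,-1,0,0,-1,-1,0,0,-1,-1,0,0,-1,-1,0,0,-1,-1,0,0,0,-1,0,0,0,-1,0,0,0,-1,0,0,0,-1,0,0,0,-1,0,0,0,-1,0,0,0,-1,0,0,0,-1,0,0,0,-1,0],
  "jaw": 0
}}

```text
time: 2.65
eef_pos: [0.5188, 0.1557, 0.2452]
tcp_rot: [-0.47, 0.528, 0.47, 0.528]
contact_force: [-0.5, -0.3, -0.7]
opening: -0.005
```

```bash
python3 -c "
from h import *
st((0,-150,120))"
```

```text
t 2.65 tcp [0.5188 0.1557 0.2452] rail mm [-20.7 155.7] tipz 231.2 toolz in rail deg 89.97 F rail [-0.5  -0.32] -0.66 op -0.005
tool axes in rail: x [-0. -0. -1.] y [-1.  0.] z [0. 1.]
units to go (tool xyz now) [  4.45  -0.84 -12.23]
```

{"method": "move_arm", "body": {
  "commands": [0,-0.4,-1,0,0,-0.43,-1,0,0,0,-1,0,0,0,-1,0,0,0,-1,0,0,0,-1,0,0,0,-1,0,0,0,-1,0,0.5,0,-1,0,1,0,-1,0,1,0,-0.9,0,1,0,-0.8,0,0.9,0,0,0,0,0,0,0]
}}

```text
time: 4.4
eef_pos: [0.5043, -0.1358, 0.1332]
tcp_rot: [-0.468, 0.529, 0.472, 0.527]
contact_force: [-0.6, 0.6, 0.6]
opening: -0.001
```

```bash
python3 -c "
from h import *
st((0,-140,20))
crop('wrist',0,0,640,400,1.25,'w2.png');crop('side',220,80,440,330,2.4,'s2.png')"
```

```text
t 4.4 tcp [ 0.5043 -0.1358  0.1332] rail mm [  -1.7 -135.5] tipz 119.2 toolz in rail deg 89.94 F rail [-0.65  0.58] 0.59 op -0.001
tool axes in rail: x [-0.005  0.002 -1.   ] y [-1.     0.001] z [0.001 1.   ]
units to go (tool xyz now) [ 3.97 -0.09 -0.19]
```

View pics/w2.png

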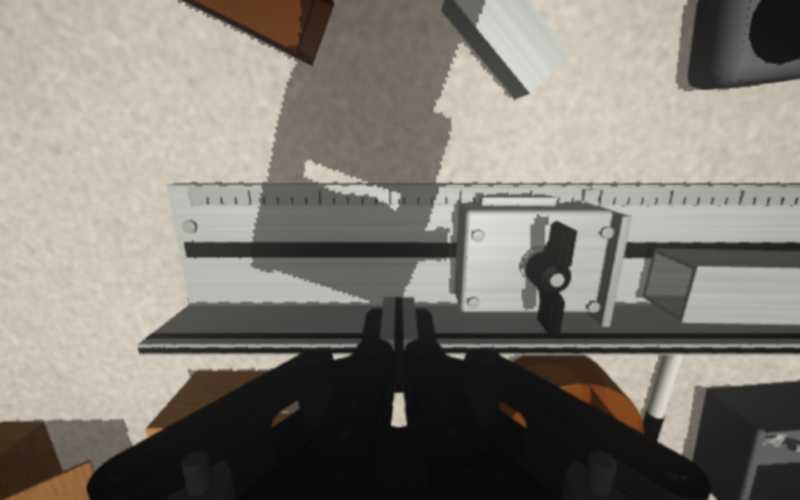

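View pics/s2.png

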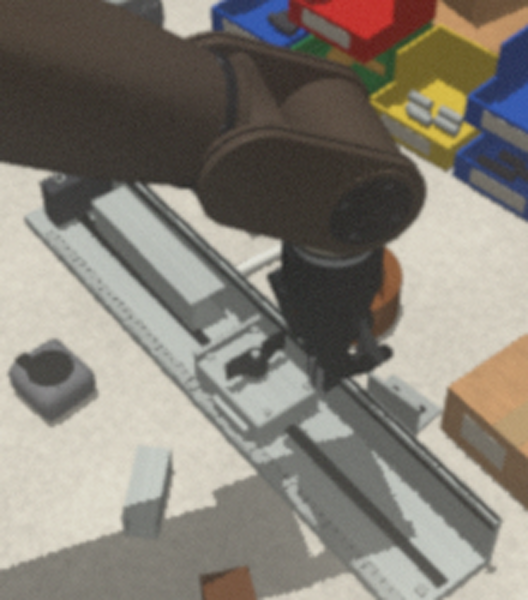

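{"method": "move_arm", "body": {
  "commands": [1,-0.07,0,0,1,0,0,0,1,0,0,0,0.5,0,0,0,0,0,0.4,0,0,0,0.4,0,0,0,0,0]
}}

```text
time: 5.38
eef_pos: [0.5109, -0.1157, 0.0489]
tcp_rot: [-0.471, 0.527, 0.47, 0.528]
contact_force: [-0.4, -0.6, -0.2]
opening: 0.0
```

```bash
python3 -c "
from h import *
st((0,-140,30))
crop('wrist',0,0,640,400,1.25,'w3.png')"
```

```text
t 5.38 tcp [ 0.5109 -0.1157  0.0489] rail mm [   2.6 -114.8] tipz 34.9 toolz in rail deg 90.07 F rail [-0.32 -0.67] -0.18 op 0.0
tool axes in rail: x [ 0.002 -0.001 -1.   ] y [-1.    -0.001] z [-0.001  1.   ]
units to go (tool xyz now) [ 0.2   0.1  -1.01]
```

View pics/w3.png

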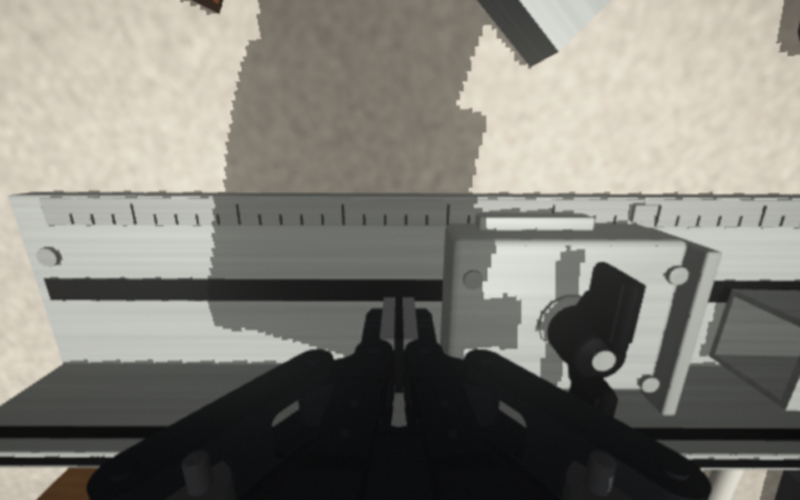

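{"method": "move_arm", "body": {
  "commands": [0.2,0.1,0,0,0,0,0.3,0,0,0,0.3,0,0,0,0.3,0,0,0,0.3,0,0,0,0.3,0,0,0,0.3,0,0,0,0.3,0,0,0,0,0]
}}

```text
time: 6.55
eef_pos: [0.5141, -0.0629, 0.0431]
tcp_rot: [-0.47, 0.527, 0.47, 0.529]
contact_force: [0.9, 0.3, 0.6]
opening: -0.002
```

```bash
python3 -c "
from h import *
st()
crop('wrist',0,0,640,400,1.25,'w4.png')"
```

```text
t 6.55 tcp [ 0.5141 -0.0629  0.0431] rail mm [ -0.3 -61.9] tipz 29.1 toolz in rail deg 89.96 F rail [0.9  0.36] 0.58 op -0.002
tool axes in rail: x [ 0.001  0.002 -1.   ] y [-1.     0.001] z [0.001 1.   ]
```

View pics/w4.png

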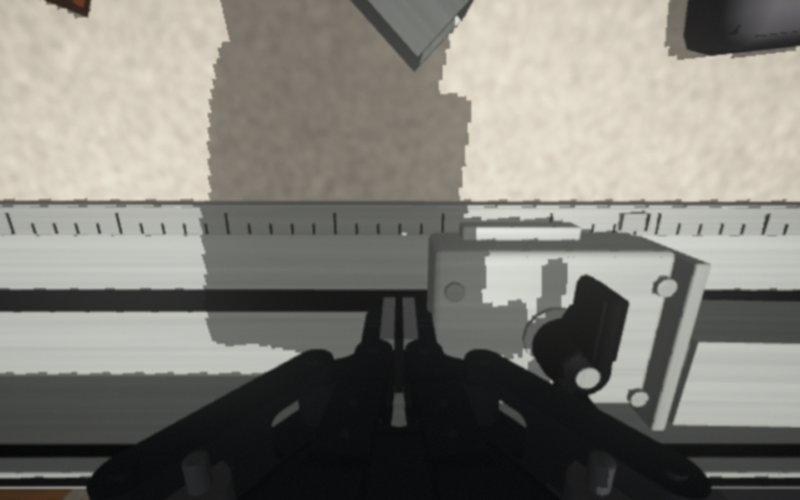

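{"method": "move_arm", "body": {
  "commands": [0,0,0.2,0,0,0,0.2,0,0,0,0.2,0,0,0,0.2,0]
}}

```text
time: 7.1
eef_pos: [0.5168, -0.0449, 0.0435]
tcp_rot: [-0.471, 0.528, 0.469, 0.528]
contact_force: [-0.4, -5.3, -0.2]
opening: 0.0
```

```bash
python3 -c "
from h import *
st()
crop('top',210,165,440,245,3.4,'t5.png')"
```

```text
t 7.1 tcp [ 0.5168 -0.0449  0.0435] rail mm [  0.3 -43.7] tipz 29.5 toolz in rail deg 89.98 F rail [ 0.23 -5.27] -0.2 op 0.0
tool axes in rail: x [ 0.002 -0.002 -1.   ] y [-1.  0.] z [0. 1.]
```

View pics/t5.png

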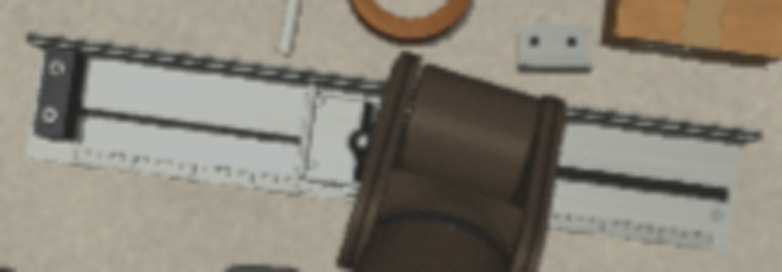

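{"method": "move_arm", "body": {
  "commands": [0,0,0.12,0,0,0,0.12,0]
}}

```text
time: 7.4
eef_pos: [0.5175, -0.0389, 0.0435]
tcp_rot: [-0.471, 0.528, 0.47, 0.528]
contact_force: [-0.5, -6.0, 0.7]
opening: 0.0
```

{"method": "move_arm", "body": {
  "commands": [0,0,0.08,0,0,0,0,0]
}}

```text
time: 7.65
eef_pos: [0.5177, -0.0366, 0.0435]
tcp_rot: [-0.471, 0.528, 0.47, 0.528]
contact_force: [0.6, -3.7, 1.1]
opening: 0.001
```

{"method": "move_arm", "body": {
  "commands": [0,0,0.08,0,0,0,0.08,0]
}}

```text
time: 7.9
eef_pos: [0.5181, -0.0339, 0.0435]
tcp_rot: [-0.472, 0.528, 0.469, 0.527]
contact_force: [-1.1, -13.0, 1.0]
opening: -0.003
```

{"method": "move_arm", "body": {
  "commands": [0,0,0.08,0]
}}

```text
time: 8.02
eef_pos: [0.5181, -0.0337, 0.0436]
tcp_rot: [-0.474, 0.529, 0.469, 0.525]
contact_force: [-3.3, -20.2, 0.6]
opening: 0.001
```

{"method": "move_arm", "body": {
  "commands": [0,0,0.08,0]
}}

```text
time: 8.15
eef_pos: [0.5182, -0.0335, 0.0436]
tcp_rot: [-0.475, 0.529, 0.469, 0.524]
contact_force: [-4.6, -25.7, 0.9]
opening: -0.003
```

{"method": "move_arm", "body": {
  "commands": [0,0,-0.3,0,0,0,-0.7,0,-0.5,0,-0.5,0,-1,0,0,0,-1,0,0,0,-0.7,0,0,0,0,0,0,0]
}}

```text
time: 9.02
eef_pos: [0.5147, -0.0659, 0.1248]
tcp_rot: [-0.471, 0.527, 0.469, 0.529]
contact_force: [0.1, 0.6, -0.1]
opening: 0.0
```

```bash
python3 -c "
from h import *
st()
crop('wrist',0,0,640,400,1.25,'w6.png');crop('side',220,80,440,330,2.4,'s6.png')"
```

```text
t 9.03 tcp [ 0.5147 -0.0659  0.1248] rail mm [  0.6 -64.9] tipz 110.8 toolz in rail deg 89.97 F rail [0.06 0.64] -0.08 op 0.0
tool axes in rail: x [ 0.004 -0.001 -1.   ] y [-1.     0.001] z [0.001 1.   ]
```

View pics/w6.png

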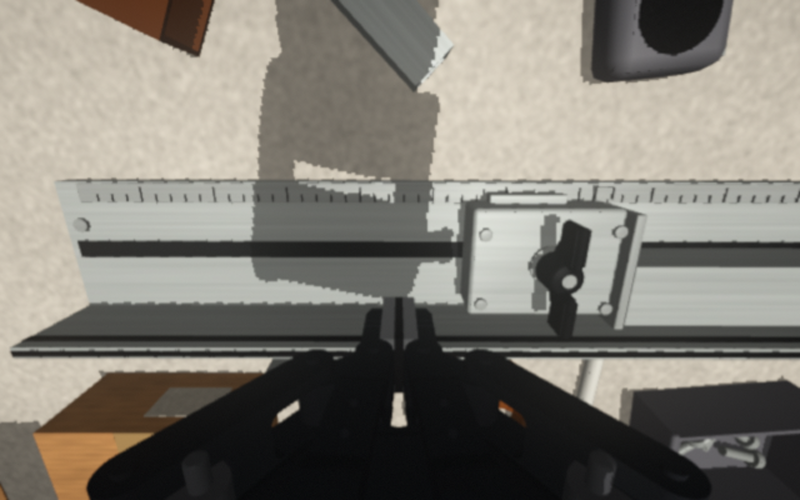

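View pics/s6.png

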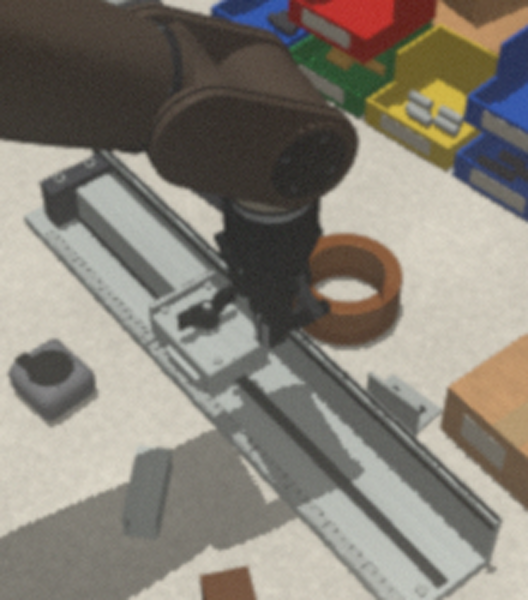

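```bash
cat >> h.py <<'E'
def wray(uv,z,s=None,pose=None):
    c=ctrl.get_calibration("wrist");K=c["camera_matrix"]
    if pose is None:
        s=ctrl.get_state();pose=(s["eef_pos"],s["tcp_rot"])
    M=np.eye(4);M[:3,:3]=R.from_quat(pose[1]).as_matrix();M[:3,3]=pose[0]
    C=M@c["mount"];d=(np.atleast_2d(uv)-K[:2,2])/K[0,0];sl=d.copy()
    for _ in range(5): sl=d/(1+c["k1"]*(sl**2).sum(1,keepdims=True))
    v=np.c_[sl,np.ones(len(sl))]@C[:3,:3].T;o=C[:3,3]
    w=o+v*((z-o[2])/v[:,2:])
    cc,sn=np.cos(RAIL[2]),np.sin(RAIL[2])
    return ((w[:,:2]-RAIL[:2])@np.array([[cc,-sn],[sn,cc]])*1e3).round(1)
E
python3 -c "
from h import *
p=lambda *a:np.array(a)/1.25
print('cap',wray(p(569,281),.083),'wing -x corners top',wray([p(570,221),p(590,227)],.081),'+x',wray([p(554,334),p(573,336)],.081))
print('carriage rear corners',wray([p(473,208),p(469,313)],.044),'front plate', wray([p(645,213),p(624,329)],.05))
print('plate front edge',wray([p(57,180),p(12,350)],.012),wray(p(12,350),.07))
"
```

```text
cap [[-7.5 23.2]] wing -x corners top [[-38.7  20.1]
 [-35.7  30.5]] +x [[24.7 20.5]
 [25.9 31.1]]
carriage rear corners [[-38.3 -20.3]
 [ 31.3 -18.6]] front plate [[-36.4  78.5]
 [ 39.6  80.8]]
plate front edge [[ -51.4 -294.2]
 [  80.  -367.3]] [[  41.8 -293.9]]
```

{"method": "move_arm", "body": {
  "commands": [0,0.7,0.9,0,0,0.72,0.9,0,0,0,0.8,0,1,0,0,0,1,0,0,0,0.27,0,0,0,0,0,0,0]
}}

```text
time: 10.0
eef_pos: [0.4851, 0.0033, 0.0653]
tcp_rot: [-0.47, 0.528, 0.471, 0.528]
contact_force: [-0.3, -0.2, 0.5]
opening: 0.001
```

```bash
python3 -c "
from h import *
st((-35,0,54))
crop('wrist',0,0,640,400,1.25,'w7.png')"
```

```text
t 10.0 tcp [0.4851 0.0033 0.0653] rail mm [-36.7   0.4] tipz 51.3 toolz in rail deg 89.97 F rail [-0.25 -0.21] 0.54 op 0.001
tool axes in rail: x [-0.002  0.001 -1.   ] y [-1.     0.001] z [0.001 1.   ]
units to go (tool xyz now) [-0.11 -0.07 -0.02]
```

View pics/w7.png

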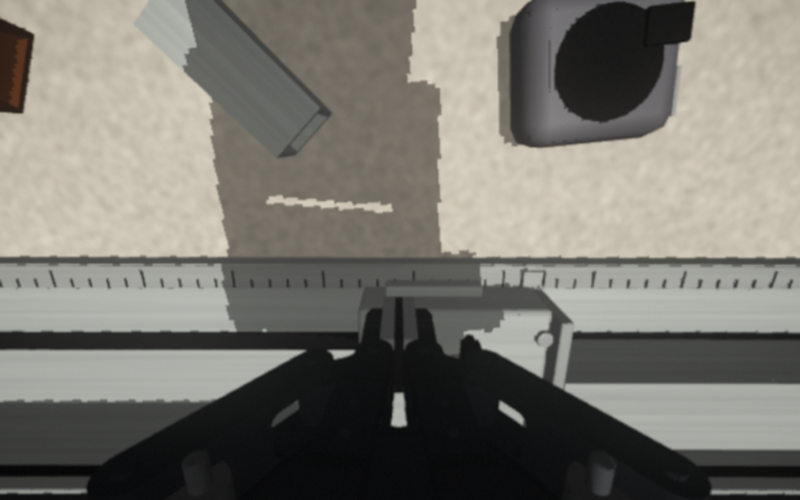

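{"method": "move_arm", "body": {
  "commands": [-0.1,-0.07,0.2,0,0,0,0.2,0,0,-0.04,0.42,0,0,-0.09,0.21,0,0,-0.09,0.21,0,0,0,0,0]
}}

```text
time: 10.8
eef_pos: [0.4968, 0.0336, 0.0685]
tcp_rot: [-0.47, 0.528, 0.47, 0.528]
contact_force: [-0.1, -0.4, 0.2]
opening: 0.001
```

```bash
python3 -c "
from h import *
st((-29.5,31,54))
crop('wrist',0,0,640,400,1.25,'w8.png');crop('top',260,165,380,245,6,'t8.png')"
```

```text
t 10.8 tcp [0.4968 0.0336 0.0685] rail mm [-28.6  31.9] tipz 54.5 toolz in rail deg 90.0 F rail [-0.01 -0.38] 0.18 op 0.001
tool axes in rail: x [ 0.  0. -1.] y [-1. -0.] z [-0.  1.]
units to go (tool xyz now) [ 0.02  0.04 -0.04]
```

View pics/w8.png

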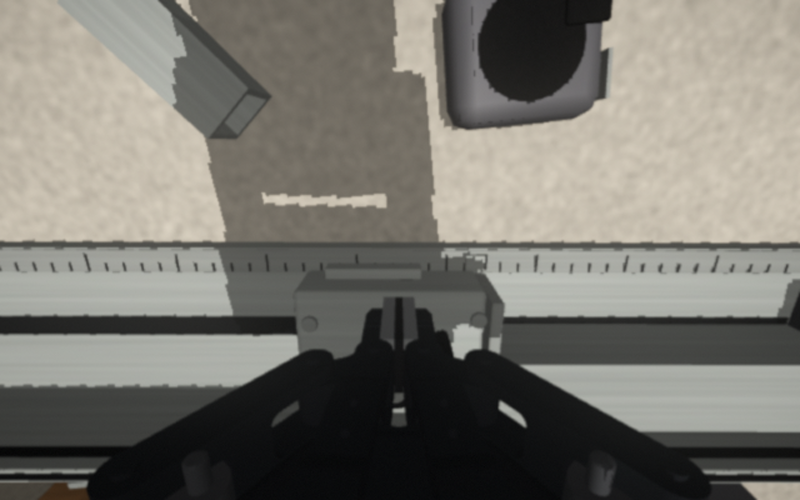

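View pics/t8.png

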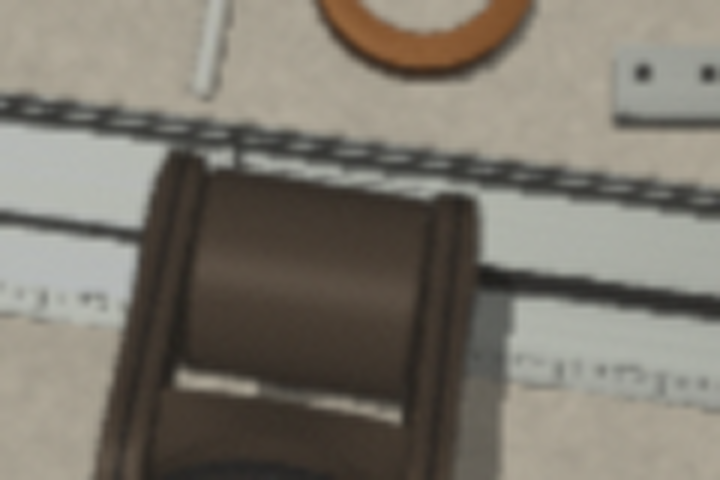

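{"method": "move_arm", "body": {
  "commands": [0,-0.08,0.4,0,0,-0.14,0.32,0,0,-0.16,0.12,0,0,-0.2,0.16,0,0,-0.22,0.02,0,0,0,0,0]
}}

```text
time: 11.65
eef_pos: [0.5198, 0.0562, 0.0685]
tcp_rot: [-0.47, 0.528, 0.47, 0.528]
contact_force: [-0.6, 0.5, -0.1]
opening: -0.002
```

```bash
python3 -c "
from h import *
st()
crop('wrist',0,0,640,400,1.25,'w9.png');crop('side',220,80,440,330,2.4,'s9.png')"
```

```text
t 11.65 tcp [0.5198 0.0562 0.0685] rail mm [-8.3 57.1] tipz 54.5 toolz in rail deg 89.96 F rail [-0.62  0.45] -0.1 op -0.002
tool axes in rail: x [ 0.  0. -1.] y [-1.     0.001] z [0.001 1.   ]
```

View pics/w9.png

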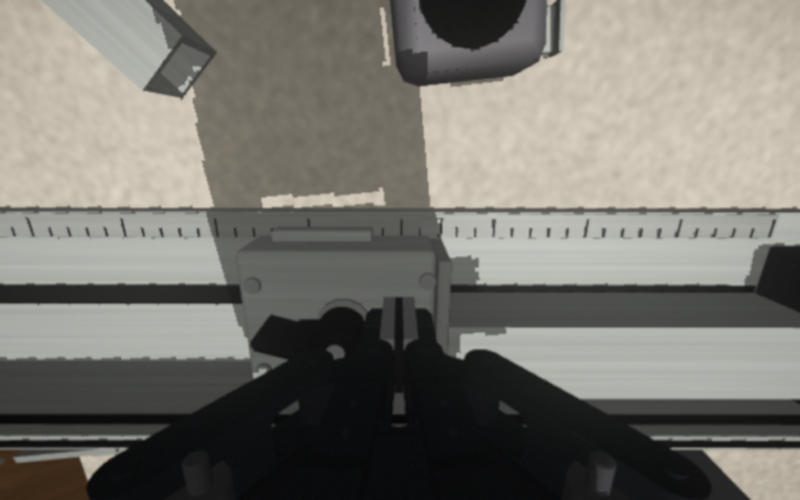

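View pics/s9.png

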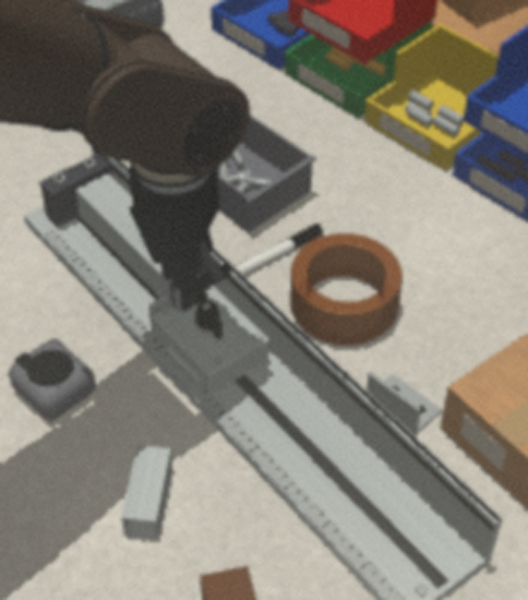

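```bash
python3 -c "
from h import *
p=lambda *a:np.array(a)/1.25
print(wray([p(335,352)],.081),wray([p(270,314),p(250,344)],.079), wray([p(242,252),p(436,250)],.044))
"
```

```text
[[-7.2 32.4]] [[-22.3   8.5]
 [ -9.5  -0.6]] [[-35.4 -15.2]
 [-36.3  73.8]]
```

{"method": "move_arm", "body": {
  "commands": [0,0.9,0,0,0,0.9,0,0,0,0,-0.9,0,0,0,-0.9,0,0,0,-0.9,0,0,0,-0.9,0,0,-0.83,0,0,0,-0.83,0,0,0,-0.82,0,0,0,0,0.5,0,0,0,0.5,0,0,0,0,0]
}}

```text
time: 13.25
eef_pos: [0.5278, -0.009, 0.0683]
tcp_rot: [-0.471, 0.528, 0.471, 0.527]
contact_force: [-0.5, -0.0, -0.3]
opening: 0.003
```

```bash
python3 -c "
from h import *
st((9,-8,54))
crop('wrist',0,0,640,400,1.25,'w10.png')"
```

```text
t 13.25 tcp [ 0.5278 -0.009   0.0683] rail mm [ 7.1 -6.8] tipz 54.3 toolz in rail deg 90.08 F rail [-0.45 -0.1 ] -0.31 op 0.003
tool axes in rail: x [-0.001  0.    -1.   ] y [-1.    -0.001] z [-0.001  1.   ]
units to go (tool xyz now) [ 0.01 -0.08 -0.05]
```

View pics/w10.png

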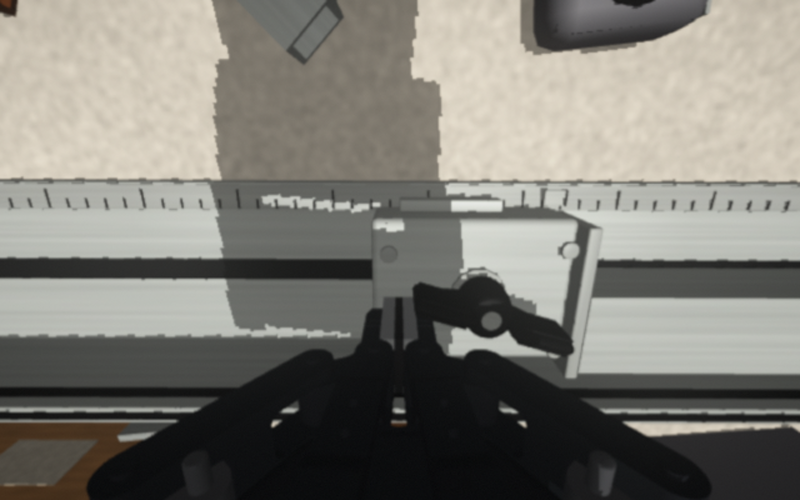

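{"method": "move_arm", "body": {
  "commands": [0,0.24,0.1,0,0,0.16,0.08,0,0,0.2,0.02,0,0,0.32,0.22,0,0,0.32,0.13,0,0,0.16,0.23,0,0,0.24,0.21,0,0,0,0.21,0,0,0,0,0]
}}

```text
time: 14.42
eef_pos: [0.4911, 0.0247, 0.0684]
tcp_rot: [-0.47, 0.528, 0.471, 0.528]
contact_force: [-0.2, -0.3, 0.1]
opening: -0.0
```

```bash
python3 -c "
from h import *
st((-33,23.5,54))
crop('wrist',0,0,640,400,1.25,'w11.png')"
```

```text
t 14.43 tcp [0.4911 0.0247 0.0684] rail mm [-33.2  22.5] tipz 54.4 toolz in rail deg 90.01 F rail [-0.2  -0.32] 0.08 op -0.0
tool axes in rail: x [-0.001  0.    -1.   ] y [-1. -0.] z [-0.  1.]
units to go (tool xyz now) [ 0.01 -0.01  0.04]
```

View pics/w11.png

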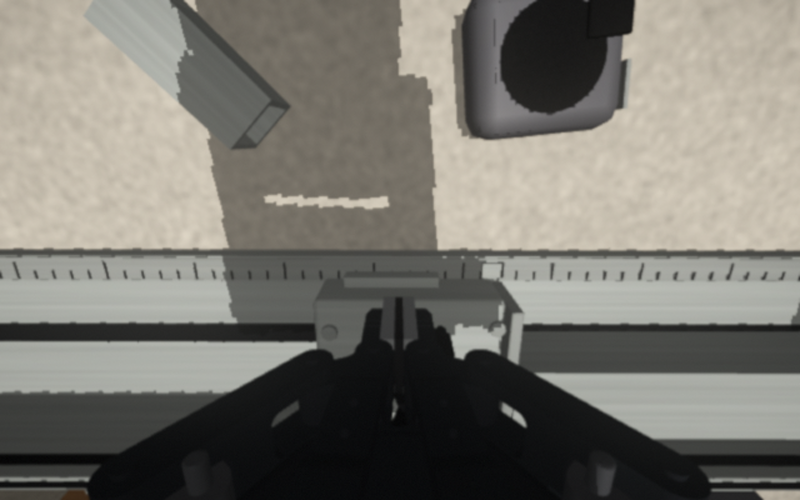

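{"method": "move_arm", "body": {
  "commands": [0,-0.09,0.23,0,0,-0.1,0.23,0,0,-0.12,0.44,0,0,-0.14,0.32,0,0,-0.16,0.12,0,0,-0.2,0.16,0,0,-0.22,0.02,0,0,-0.13,-0.06,0,0,0,0,0]
}}

```text
time: 15.6
eef_pos: [0.5249, 0.057, 0.0686]
tcp_rot: [-0.47, 0.528, 0.47, 0.528]
contact_force: [-0.8, 0.7, -0.1]
opening: -0.003
```

```bash
python3 -c "
from h import *
st((-33,23.5,54))
crop('wrist',0,0,640,400,1.25,'w12.png')"
```

```text
t 15.6 tcp [0.5249 0.057  0.0686] rail mm [-3.3 58.4] tipz 54.6 toolz in rail deg 89.95 F rail [-0.86  0.61] -0.09 op -0.003
tool axes in rail: x [ 0.001  0.    -1.   ] y [-1.     0.001] z [0.001 1.   ]
units to go (tool xyz now) [ 0.02  1.19 -1.4 ]
```

View pics/w12.png

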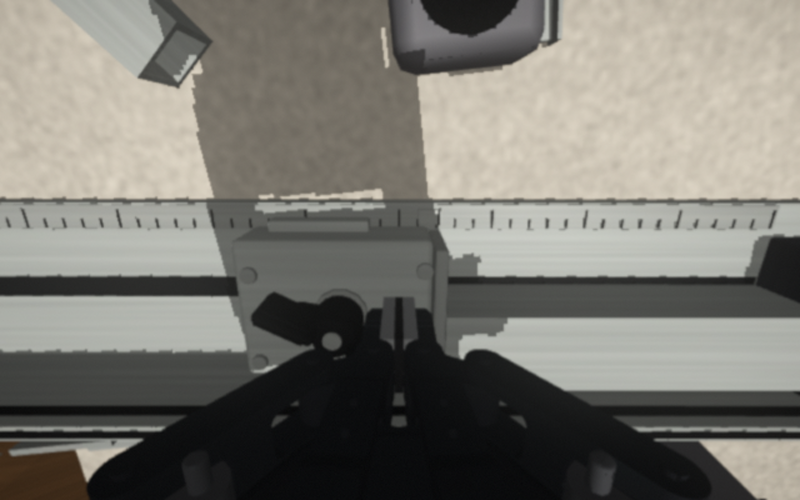

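{"method": "move_arm", "body": {
  "commands": [0,1,0,0,0,1,0,0,0,0,-0.9,0,0,0,-0.9,0,0,0,-0.9,0,0,0,-0.95,0,0,-0.83,0,0,0,-0.83,0,0,0,-0.82,0,0,0,0,0.5,0,0,0,0.5,0,0,0,0,0]
}}

```text
time: 17.15
eef_pos: [0.5278, -0.0088, 0.0683]
tcp_rot: [-0.471, 0.528, 0.471, 0.527]
contact_force: [0.2, -1.0, -0.0]
opening: -0.001
```

```bash
python3 -c "
from h import *
st((7,-7,54))"
```

```text
t 17.15 tcp [ 0.5278 -0.0088  0.0683] rail mm [ 7.1 -6.6] tipz 54.3 toolz in rail deg 90.09 F rail [ 0.34 -0.92] -0.04 op -0.001
tool axes in rail: x [-0.001  0.    -1.   ] y [-1.    -0.002] z [-0.002  1.   ]
units to go (tool xyz now) [ 0.01  0.01 -0.02]
```

{"method": "move_arm", "body": {
  "commands": [0,0.24,0.1,0,0,0.16,0.08,0,0,0.2,0.02,0,0,0.32,0.22,0,0,0.32,0.13,0,0,0.16,0.23,0,0,0.24,0.21,0,0,0,0.21,0,0,-0.09,0.23,0,0,-0.1,0.23,0,0,-0.12,0.44,0,0,0,0,0]
}}

```text
time: 18.65
eef_pos: [0.5023, 0.0467, 0.0686]
tcp_rot: [-0.471, 0.528, 0.471, 0.528]
contact_force: [0.3, -0.0, -0.8]
opening: 0.0
```

```bash
python3 -c "
from h import *
st((-22,53,54))"
```

```text
t 18.65 tcp [0.5023 0.0467 0.0686] rail mm [-24.6  45.6] tipz 54.6 toolz in rail deg 90.02 F rail [0.33 0.  ] -0.81 op 0.0
tool axes in rail: x [ 0.  0. -1.] y [-1. -0.] z [-0.  1.]
units to go (tool xyz now) [ 0.02 -0.11  0.3 ]
```

{"method": "move_arm", "body": {
  "commands": [0,-0.08,0.33,0,0,-0.08,0,0,0,-0.06,0,0]
}}

```text
time: 19.02
eef_pos: [0.5079, 0.0537, 0.0684]
tcp_rot: [-0.47, 0.528, 0.471, 0.528]
contact_force: [-1.0, 1.3, 0.7]
opening: -0.001
```

{"method": "move_arm", "body": {
  "commands": [0,-0.06,0,0]
}}

```text
time: 19.15
eef_pos: [0.5095, 0.0533, 0.0684]
tcp_rot: [-0.47, 0.528, 0.47, 0.528]
contact_force: [-1.1, 1.7, 0.5]
opening: -0.004
```

{"method": "move_arm", "body": {
  "commands": [0,-0.06,0,0]
}}

```text
time: 19.27
eef_pos: [0.5111, 0.053, 0.0685]
tcp_rot: [-0.47, 0.528, 0.47, 0.528]
contact_force: [-1.1, 1.3, 0.9]
opening: 0.001
```

{"method": "move_arm", "body": {
  "commands": [0,-0.06,0,0]
}}

```text
time: 19.4
eef_pos: [0.5126, 0.0529, 0.0685]
tcp_rot: [-0.47, 0.528, 0.47, 0.528]
contact_force: [-0.9, 1.4, 0.7]
opening: -0.001
```

{"method": "move_arm", "body": {
  "commands": [0,-0.06,0,0]
}}

```text
time: 19.52
eef_pos: [0.5138, 0.0528, 0.0685]
tcp_rot: [-0.47, 0.528, 0.471, 0.528]
contact_force: [-4.2, 2.0, 3.1]
opening: 0.003
```

{"method": "move_arm", "body": {
  "commands": [0,-0.06,0,0]
}}

```text
time: 19.65
eef_pos: [0.5141, 0.0529, 0.0685]
tcp_rot: [-0.469, 0.529, 0.472, 0.527]
contact_force: [-9.1, 2.1, 6.3]
opening: 0.003
```

{"method": "move_arm", "body": {
  "commands": [0,-0.08,0,0,0,0,0,0]
}}

```text
time: 19.9
eef_pos: [0.5144, 0.0529, 0.0684]
tcp_rot: [-0.468, 0.53, 0.473, 0.525]
contact_force: [-11.8, 3.3, 9.1]
opening: -0.0
```

```bash
python3 -c "
from h import *
st()"
```

```text
t 19.9 tcp [0.5144 0.0529 0.0684] rail mm [-13.3  53.1] tipz 54.4 toolz in rail deg 89.99 F rail [-12.12   1.89] 9.14 op -0.0
tool axes in rail: x [-0.01   0.001 -1.   ] y [-1.  0.] z [0. 1.]
```

{"method": "move_arm", "body": {
  "commands": [0,0.5,0,0,0,1,0,0,-1,0.5,0,0,-1,0,-1,0,-1,-0.5,-1,0,0,-0.5,-1,0,0,0,-1,0,0,0,0,0]
}}

```text
time: 20.9
eef_pos: [0.4818, -0.0457, 0.1441]
tcp_rot: [-0.471, 0.528, 0.469, 0.529]
contact_force: [0.6, 0.7, -0.3]
opening: 0.001
```

```bash
python3 -c "
from h import *
st()
crop('wrist',0,0,640,400,1.25,'w13.png');crop('side',220,80,440,330,2.4,'s13.png')"
```

```text
t 20.9 tcp [ 0.4818 -0.0457  0.1441] rail mm [-34.4 -48.6] tipz 130.1 toolz in rail deg 89.82 F rail [0.5  0.73] -0.27 op 0.001
tool axes in rail: x [ 0.003 -0.001 -1.   ] y [-1.     0.003] z [0.003 1.   ]
```

View pics/w13.png

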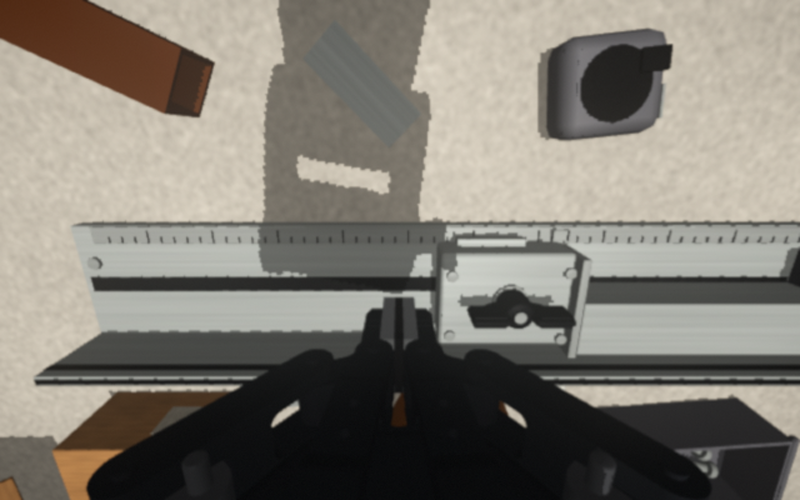

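View pics/s13.png

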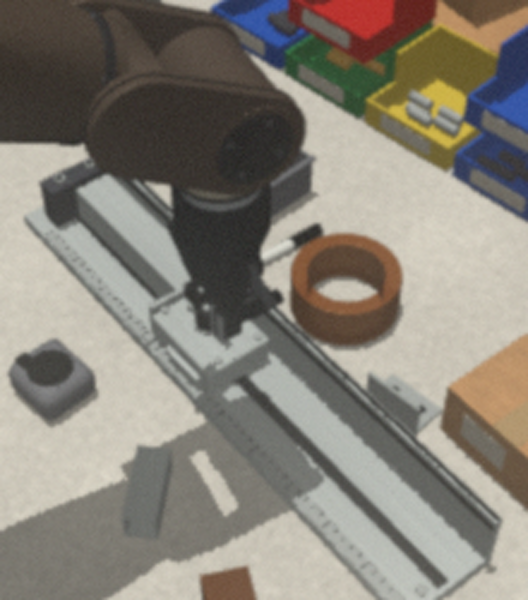

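{"method": "move_arm", "body": {
  "commands": [0,0.6,1,0,0,0.6,1,0,0,0,1,0,0,0,1,0,0,0,1,0,0,0,0,0]
}}

```text
time: 21.75
eef_pos: [0.4656, 0.0853, 0.1435]
tcp_rot: [-0.471, 0.527, 0.471, 0.527]
contact_force: [-0.6, -0.7, -0.2]
opening: -0.0
```

```bash
python3 -c "
from h import *
st()
crop('wrist',180,130,460,300,2.8,'w14.png')"
```

```text
t 21.75 tcp [0.4656 0.0853 0.1435] rail mm [-65.4  79.7] tipz 129.5 toolz in rail deg 90.2 F rail [-0.54 -0.76] -0.18 op -0.0
tool axes in rail: x [ 0.  0. -1.] y [-1.    -0.003] z [-0.003  1.   ]
```

{"method": "move_arm", "body": {
  "commands": [0,0,1,0,0,0,1,0,0,0,1,0,0,0,1,0,0,0,1,0,0,0,1,0,0,0,1,0,0,0,0,0]
}}

```text
time: 22.8
eef_pos: [0.4862, 0.2578, 0.1435]
tcp_rot: [-0.471, 0.528, 0.471, 0.528]
contact_force: [0.1, -0.2, 0.2]
opening: -0.0
```

```bash
python3 -c "
from h import *
st()
crop('wrist',180,130,460,300,2.8,'w15.png');crop('top',210,165,440,245,3.4,'t15.png')"
```

```text
t 22.8 tcp [0.4862 0.2578 0.1435] rail mm [-64.8 253.4] tipz 129.5 toolz in rail deg 90.06 F rail [ 0.13 -0.2 ] 0.17 op -0.0
tool axes in rail: x [ 0. -0. -1.] y [-1.    -0.001] z [-0.001  1.   ]
```

View pics/w14.png

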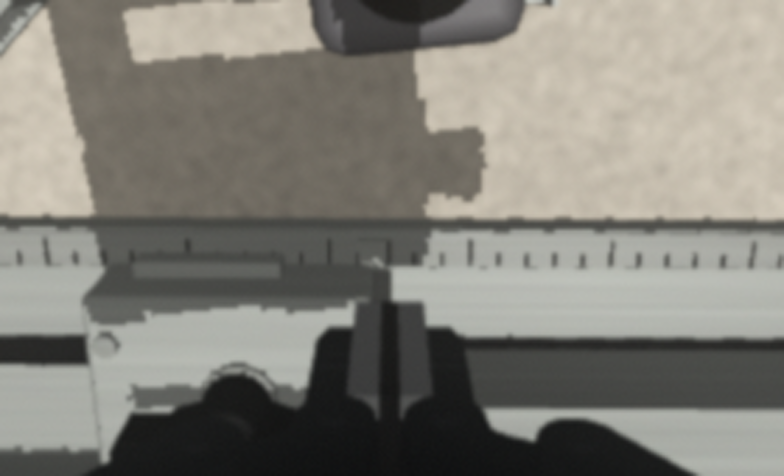

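View pics/w15.png

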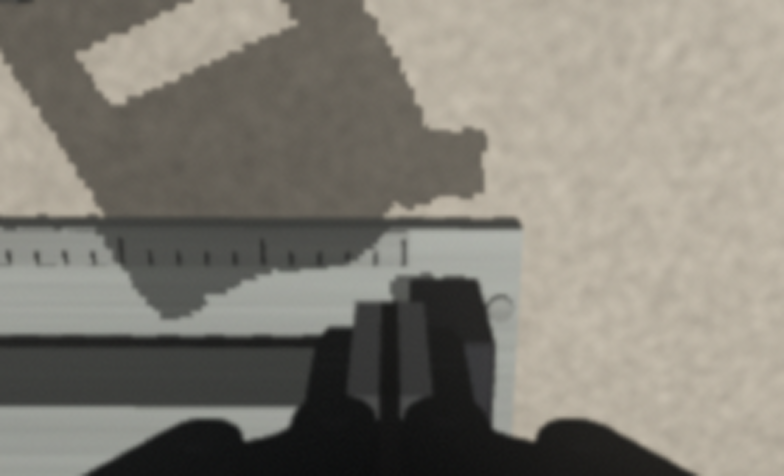

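View pics/t15.png

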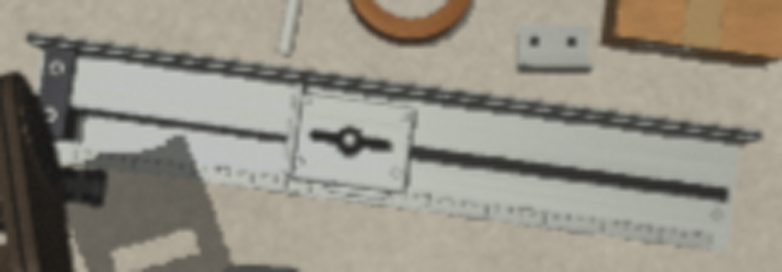

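{"method": "move_arm", "body": {
  "commands": [-0.5,0,-1,0,-0.5,0,-1,0,0,0,-1,0,0,0,-0.6,0,0,0,0,0]
}}

```text
time: 23.52
eef_pos: [0.4754, 0.1668, 0.1684]
tcp_rot: [-0.47, 0.529, 0.47, 0.528]
contact_force: [-0.5, 0.8, -0.1]
opening: 0.001
```

```bash
python3 -c "
from h import *
st()
crop('wrist',120,150,520,340,2,'w16.png');crop('side',220,130,380,290,3.7,'s16.png')"
```

```text
t 23.52 tcp [0.4754 0.1668 0.1684] rail mm [-65.1 161.8] tipz 154.4 toolz in rail deg 89.84 F rail [-0.59  0.77] -0.1 op 0.001
tool axes in rail: x [-0.  0. -1.] y [-1.     0.003] z [0.003 1.   ]
```

View pics/w16.png

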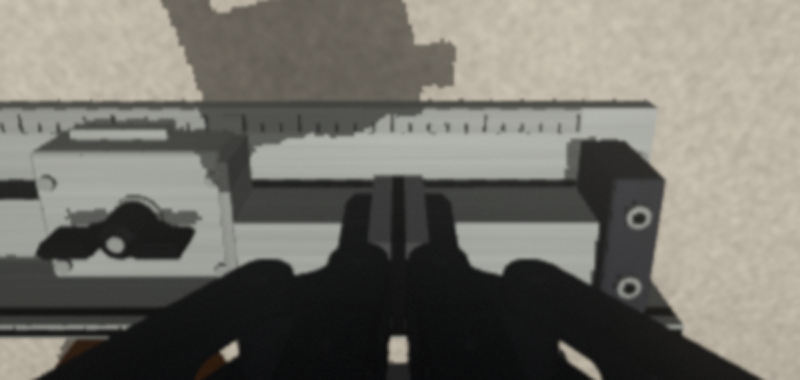

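View pics/s16.png

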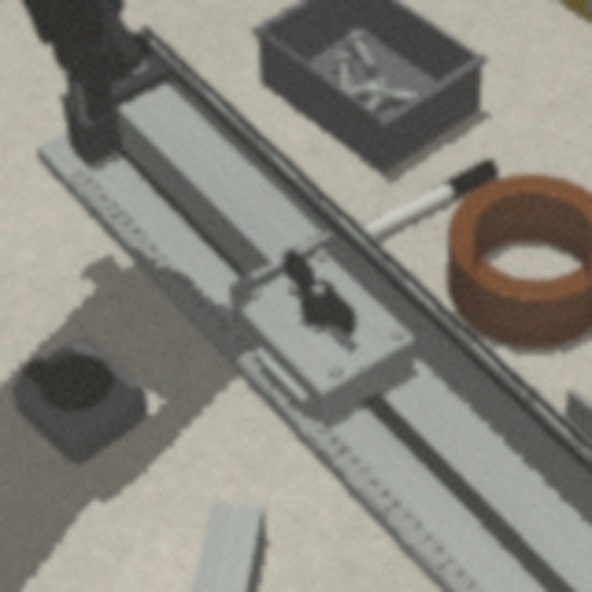

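```bash
python3 - <<'E'
from h import *
im=ctrl.read_camera('top')[165:245,210:440]
g=im.max(2)
# dark wing pixels within crop near screw (348/3.4,140/3.4)
yy,xx=np.mgrid[:g.shape[0],:g.shape[1]]
m=(g<90)&(abs(xx-102.5)<13)&(abs(yy-41)<6)
P=unproj('top',np.c_[xx[m]+210,yy[m]+165],.075)[:,:2]
c,s=np.cos(RAIL[2]),np.sin(RAIL[2]);Q=(P-RAIL[:2])@np.array([[c,-s],[s,c]])*1e3
w=np.cov(Q.T);e,v=np.linalg.eigh(w);print(m.sum(),Q.mean(0),np.ptp(Q,axis=0),np.degrees(np.arctan2(v[0,1],v[1,1])))
E
```

```text
74 [-0.8163 29.0559] [19.6318 60.7517] 0.9670012619820638
```

```bash
python3 -c "
from h import *
print(ctrl.sign_off())"
```

```text
the job is handed in; nothing more can be done
None
```

The length stop is set against the tube and its wing screw is tightened. I handed the job in at about 24 s with the arm clear of everything.

- **Setting the stop:** I pushed it along with closed fingertips until the tube was hard against the end block, and the push force rose from about 6 N to 26 N. The camera pictures taken after tightening show no gap at either end, to within what they can resolve.
- **Tightening the screw:** I turned it clockwise about 450° in three fingertip strokes from the open side. It met a hard stop, at about 12 N on the wing against about 2 N while turning freely.
- **Final checks:** The wings measure about 1° off the rail line in the top view, which is within measuring error. The tape measure, offcut and the other things in view look undisturbed. I did not test the tightened stop's hold with a separate push.
- **One disagreement:** The side and wrist cameras put the screw 3 to 7 mm away from where the top camera did. I settled on a middle value, and the strokes worked with it.

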